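# Lift the full sample canister out of its rack by feel

## Robot

A 7-joint arm with a two-finger parallel gripper is mounted at the origin on the work surface. World frame = base frame: x ahead of the robot, y to its left, z up, the work surface at z = 0. Lengths are in m, angles in rad, forces in N, time in s.
With the tool pointing down it reaches from about 0.35 to 0.9 m from the base axis. Payload 8.1 kg.
Tool frame: the origin (TCP) lies where the fingers leave the gripper's body, on its centre line; the fingertips stand 66 mm ahead of it and the grasp point (between the pads) lies 47 mm ahead of it (arm.tip_reach is the distance from the TCP to the fingertips, in m); z points along the fingers, y is the direction in which the jaws open and shut (so a half turn about z gives the same grasp; the last joint's range is limited). The gripper opens to 92 mm and grips with 3 to 60 N. Pads are 19 mm wide; open, the fingers measure 130 mm over their backs; the gripper's body (75 mm by 190 mm) begins 47 mm behind the grasp point.
Start: joints at [-1.422, 0.434, 0.025, 1.573, -0.012, 1.134, -0.075], TCP at [0.156, 0.605, 0.292] pointing down, gripper open.
Joint ranges: [-2.62, 2.62], [-0.44, 2.09], [-1.27, 1.32], [0.08, 2.57], [-1.32, 4.46], [0.12, 2], [-2.74, 2.74]. Speed limits (rad/s): [2.22, 2.22, 3.01, 3.01, 3.14, 3.14, 3.14].

## Interface

Orientations are given as a rotation vector (axis times angle).
In Python, from cell import arm gives the robot as it stands.
- The arm moves only by the tool carry_out, never from a script. Its argument "plan" is a list of rows, each a list of 5 numbers: the shift along the world's x, y, z in cm, then the turn about the world's z in rad, then the finger opening in cm, from 0 to 9.18. In form: [[tx, ty, tz, spin, fingers], ...]. A call has 1 to 20 rows; each row is the pose to reach, as a shift and turn from the pose measured when the call began; what a row does not reach only later rows make up. A row lasts 1/10 s, in which the tool goes at most 50 mm and 8.59 degrees, less where a joint would pass 70% of its speed; a pose out of reach is approached as far as the arm can. A call with a gripper value outside its range is refused whole. The fingers move at their own pace and stop on an object; "squeeze" is the grip in N (left out, the last holds). Time passes only in rows, so rows that repeat a pose let the fingers close. It gives the time, the measured TCP pose, the force and the opening at its end, in the units of the state.
- arm.observe(): the state, without advancing time (a new reading comes with each control period).
- arm.get_image(name): name is "scene" or "top" or "wrist"; returns (picture, depth): 400x640x3 uint8, red, green, blue; 400x640 float32, m along the optical axis (not along the pixel's ray), 0 where there is no reading.
- arm.get_calibration(name): a dict with "intrinsics" (3x3 intrinsics, pixels), "rvec" (rotation vector, rad) and "tvec" (3), from world to camera coordinates, as OpenCV has them; the wrist camera has in their place "tool_from_camera" (4x4, takes a point from camera to tool coordinates, whose origin is the TCP and whose axes are the flange's). Camera axes: x right, y down, z forward; pixel columns grow to the right and rows downward; lengths in m; the calibration is good to about 2 mm. The wrist camera is an equidistant fisheye: a pixel r from the principal point sees the ray r / f radians off the axis. A picture is of the moment at which its call begins: read the wrist's pose just before it. get_calibration takes no time and is no camera call.
- arm.sign_off(): hands the job in, once; it reports no verdict.
The state is a dict: "clock": time; "joints": joint angles; "dq": joint speeds; "joint_efforts": joint torques, N m; "position": TCP position; "ee_rot": TCP orientation; "force": force on the tool from outside, world axes, zero at the start; "ft_torque": the same for the moment, N m; "width": opening from 0.0 (shut) to 1.0 (fully open).
Only numpy, scipy, OpenCV 4.12 (cv2) and the standard library are available. Lean on these libraries where they do the work, as an engineer would, in place of code of your own. Each camera call takes 0.05 s, during which the arm holds its last target. There are 200 camera calls.

## Task

Two look-alike steel sample canisters sit flush in the rack's tight pockets, only one of them full and clearly heavier. Turn the keeper bar off their tops, find the full one by its weight, lift it straight up and out by its fin and set it down gently in the middle of the balance pan, upright. The empty one must end fully home in its own pocket; leave the bottle, beaker and jar where they stand.

Things in the scene. Friction and masses are not known exactly. Their poses are not given: they have to be found in the camera images.
- rack: fixed grey plastic rack block, 110 mm (x) by 240 mm (y) by 70 mm high; origin at the centre of its underside, z up. Two 60 mm deep pockets, centred at y = -65 mm and y = +65 mm, each 73 by 63 mm: 1.5 mm of play on every side of a canister, whose top is flush with the rack's top (70 mm above the origin)
- keeper (a joint): steel keeper bar pivoting on the middle of the rack's top, 104 x 18 mm, 2 to 10 mm above the rack's top. Rad: 0 = along the rack's y, its ends over both canisters (they cannot be lifted); grows anticlockwise from above. Turns both ways to stops at -1.6 and 1.6, stays where left (friction 0.05 N m), starts within 0.15 of 0. Past 1.1 either way both canisters are free
- keeper_peg (a point): middle of the top of the black thumb peg on the keeper bar: 12 mm diameter, rising 24 mm above the bar's upper face, 30 mm from the pivot towards the rack's +y at joint value 0; its top is 34 mm above the rack's top. Meant to be pushed sideways to turn the bar
- canister_a_center (a point): sealed steel canister, box 70 (own x) x 60 (y) x 60 mm tall; point at the box's centre, underside 30 mm below it. On the middle of its top stands a rigid upright lifting fin, a solid steel plate: 44 mm long (own x), 12 mm thick (y), 42 mm high, its top 72 mm above the point. Its only grip. Starts in a rack pocket, top flush with the rack's, x along the rack's x. Looks just like the other
- canister_b_center (a point): sealed steel canister, box 70 (own x) x 60 (y) x 60 mm tall; point at the box's centre, underside 30 mm below it. On the middle of its top stands a rigid upright lifting fin, a solid steel plate: 44 mm long (own x), 12 mm thick (y), 42 mm high, its top 72 mm above the point. Its only grip. Starts in a rack pocket, top flush with the rack's, x along the rack's x. Looks just like the other
- canister_a: the same canister as canister_a_center; origin at the centre of its underside, z up. One canister is full (0.67 to 0.83 kg, 6.6 to 8.1 N), the other empty (0.27 to 0.33 kg, 2.6 to 3.3 N); it may be either one, and nothing shows it from outside. The contents cannot come out
- canister_b: the same canister as canister_b_center; origin at the centre of its underside, z up. One canister is full (0.67 to 0.83 kg, 6.6 to 8.1 N), the other empty (0.27 to 0.33 kg, 2.6 to 3.3 N); it may be either one, and nothing shows it from outside. The contents cannot come out
- balance: fixed white top-pan laboratory balance, 200 mm (x) by 170 mm (y), case 54 mm high; origin at the centre of its underside; low display strip at the -x end
- pan (a point): centre of the upper face of the balance's flat steel pan, 140 mm (x) by 150 mm (y), 70 mm above the work surface; does not give under load
- amber_bottle: loose amber glass bottle, 68 mm diameter, 130 mm tall, origin under its centre; not to be disturbed
- beaker: loose open glass beaker, 72 mm diameter, 90 mm tall, origin under its centre; not to be disturbed
- white_jar: loose white plastic jar, 64 mm diameter, 75 mm tall, origin under its centre; not to be disturbed
Not all that is in view belongs to the job. Leave any black, blue or green look-alike of the canister_a alone.

How it is judged:
On the way, in this order (a step that is already met when the one before it is completed fails the run):
1. the keeper bar is turned clear of both canisters (at least 1.1 rad, either way) ((value of joint keeper above 1.1 rad or value of joint keeper below -1.1 rad)), for 0.2 s.
2. a canister is lifted upright right out of its pocket (((z of canister_a_center in the frame of rack above 0.103 m and angle between canister_a_center's own z axis and vertical below 0.3 rad) or (z of canister_b_center in the frame of rack above 0.103 m and angle between canister_b_center's own z axis and vertical below 0.3 rad))), for 0.2 s.
At the end, for the whole second after the job is handed in: the full canister (it bears on the balance with more than 5 N) stands upright (within 0.1 rad) on the pan, centre within 35 mm of the pan's centre sideways, at rest; the other canister is at rest within 6 mm of where it started, fully down in its own pocket and upright (0.06 rad) (((horizontal distance between canister_a_center and pan below 0.035 m and z of canister_a_center in the frame of pan between 0.024 and 0.036 m and angle between canister_a_center's own z axis and vertical below 0.1 rad and contact force between canister_a and balance above 5 N and linear speed of each of canister_a, canister_b below 0.02 m/s and distance of canister_b_center from where it was at the start of the episode below 0.006 m and angle between canister_b_center's own z axis and vertical below 0.06 rad) or (horizontal distance between canister_b_center and pan below 0.035 m and z of canister_b_center in the frame of pan between 0.024 and 0.036 m and angle between canister_b_center's own z axis and vertical below 0.1 rad and contact force between canister_b and balance above 5 N and linear speed of each of canister_b, canister_a below 0.02 m/s and distance of canister_a_center from where it was at the start of the episode below 0.006 m and angle between canister_a_center's own z axis and vertical below 0.06 rad))); the robot touches nothing.
It fails at once if a canister comes down on the pan faster than 0.35 m/s (as when let go more than about 6 mm above it) ((horizontal distance between canister_a_center and pan below 0.09 m and z of canister_a_center in the frame of pan below 0.042 m and linear speed of canister_a above 0.35 m/s) or (horizontal distance between canister_b_center and pan below 0.09 m and z of canister_b_center in the frame of pan below 0.042 m and linear speed of canister_b above 0.35 m/s)).
It fails at once if a canister is rammed onto the balance (over 60 N) (contact force between any of canister_a, canister_b and balance above 60 N).
It fails at once if the bottle, beaker or jar is shifted more than 20 mm or tipped (distance of any of amber_bottle, beaker, white_jar from where it was at the start of the episode above 0.02 m or angle between any of amber_bottle, beaker, white_jar's own z axis and vertical above 0.3 rad).
It also fails if it takes over 67 s, if anything falls off the work surface, if the arm or the gripper's body presses on something with over 40 N, if the wrist force passes 120 N, or if a joint passes its speed limit or range.

## Working session

There is one attempt and no reset: what is moved stays moved. The work goes in short steps, Python scripts to look and compute and a tool call to move; the robot and the scene stay as the last step left them, time stands still between calls to the robot, and variables do not carry over. Pictures are saved under pics/ and viewed, about 8 in all and at most 12, crops included, and the job is handed in when it is done.

Besides the shell and the picture viewer there is one more tool, called after ">>>" by a JSON object that holds its "method" and its "body", one argument or row to a line. carry_out: Moves the arm, as the interface text tells. Its arguments: {"type":"object","properties":{"plan":{"type":"array"},"squeeze":{"type":"number"}},"required":["plan"]}

```bash
mkdir -p pics; ls; python3 - <<'E'
from cell import arm
import cv2,numpy as np
s=arm.observe();print(s)
for n in("scene","top"):
    p,d=arm.get_image(n);cv2.imwrite(f"pics/{n}0.png",p[:,:,::-1]);np.savez(f"{n}0.npz",p=p,d=d)
    print(arm.get_calibration(n))
print(arm.get_calibration("wrist"))
E
```

```text
pics
{'clock': 0.0, 'joints': array([-1.42159259,  0.43523566,  0.02493857,  1.5741134 , -0.01160525,
        1.1339782 , -0.07511871]), 'dq': array([ 0.00038605,  0.0011266 ,  0.00017022, -0.00080638, -0.00081966,
       -0.00056706,  0.00111193]), 'joint_efforts': array([ 2.58644795e-04, -6.67844868e+01,  9.85176712e-01, -3.14454854e+01,
       -6.05620793e-02,  4.26256971e-02,  1.55927246e-04]), 'position': array([0.15564365, 0.60488385, 0.2914303 ]), 'ee_rot': array([-3.94571814e-01, -3.11663959e+00,  2.49445633e-03]), 'force': array([0.80795125, 0.07368905, 0.04005855]), 'ft_torque': array([-0.04318165,  0.01966971, -0.00468539]), 'width': 0.9981719221764996}
{'intrinsics': array([[458.05346605,   0.        , 324.13536511],
       [  0.        , 458.05346605, 208.48438386],
       [  0.        ,   0.        ,   1.        ]]), 'rvec': array([ 1.96413422,  0.86257587, -0.47172712]), 'tvec': array([-0.39183364, -0.11058706,  1.59150049])}
{'intrinsics': array([[370.87254788,   0.        , 321.09752258],
       [  0.        , 370.87254788, 198.97816509],
       [  0.        ,   0.        ,   1.        ]]), 'rvec': array([ 2.13985161, -2.16513866,  0.17815543]), 'tvec': array([0.02440213, 0.54377386, 0.98575979])}
{'intrinsics': array([[309.70691629,   0.        , 314.86407366],
       [  0.        , 309.70691629, 201.77343951],
       [  0.        ,   0.        ,   1.        ]]), 'tool_from_camera': array([[ 3.58657008e-04, -9.61917083e-01, -2.73341174e-01,
         7.41831698e-02],
       [ 9.99998575e-01,  7.95879064e-04, -1.48866402e-03,
         1.23680976e-04],
       [ 1.64951787e-03, -2.73340251e-01,  9.61915998e-01,
        -9.36114143e-02],
       [ 0.00000000e+00,  0.00000000e+00,  0.00000000e+00,
         1.00000000e+00]])}
```

View pics/top0.png

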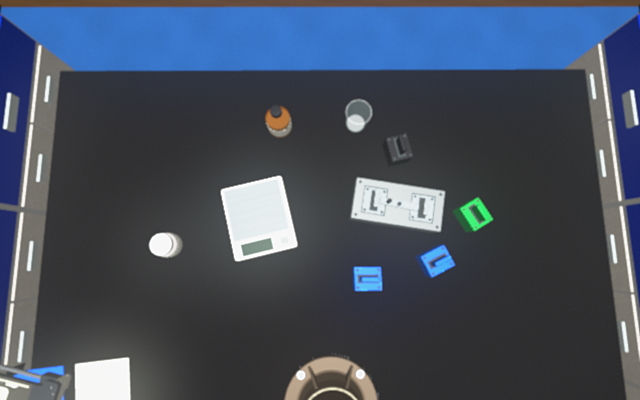

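View pics/scene0.png

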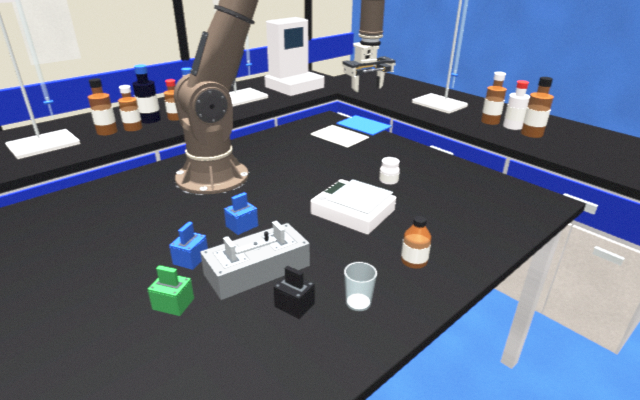

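The top view shows the rack around (398,204) and the balance around (259,218). The keeper bar runs along the rack with its peg near (390,200). The bottle is at (278,121), the beaker at (358,115), the jar at (165,245), and there are coloured decoys nearby. Next I'll enlarge the rack and balance.

```bash
cat > h.py <<'E'
import cv2,numpy as np
from scipy.spatial.transform import Rotation as R
from cell import arm
def ray(n,u,v):
    c=arm.get_calibration(n);K=c["intrinsics"];Rm=R.from_rotvec(c["rvec"]).as_matrix()
    return -Rm.T@c["tvec"], Rm.T@np.linalg.inv(K)@[u,v,1]
def at_z(n,u,v,z):
    o,d=ray(n,u,v);return o+d*(z-o[2])/d[2]
def at_d(n,u,v,D):
    o,d=ray(n,u,v);return o+d*D
def wrist_z(s,u,v,z):
    c=arm.get_calibration("wrist");K=c["intrinsics"];T=c["tool_from_camera"]
    a=np.array([u-K[0,2],v-K[1,2]]);r=np.hypot(*a);t=r/K[0,0]
    d=np.r_[a/max(r,1e-9)*np.sin(t),np.cos(t)]
    Rt=R.from_rotvec(s["ee_rot"]).as_matrix();o=Rt@T[:3,3]+s["position"];d=Rt@T[:3,:3]@d
    return o+d*(z-o[2])/d[2]
E
python3 - <<'E'
from h import *
f=np.load("top0.npz");p,d=f["p"],f["d"]
a=cv2.resize(p[165:245,340:455],None,fx=5,fy=5,interpolation=cv2.INTER_CUBIC)
b=cv2.resize(p[165:270,210:310],None,fx=5,fy=5,interpolation=cv2.INTER_CUBIC)
im=np.zeros((525,575,3),np.uint8);im[:400]=a
cv2.imwrite("pics/rack.png",a[:,:,::-1])
for q in[(398,222),(360,185),(259,205),(374,190),(278,108),(165,242),(278,121),(358,115)]:print(q,at_d("top",*q,d[q[1],q[0]]).round(3))
# balance mask by height
h=np.array([[at_d("top",u,v,d[v,u])[2] for u in range(200,460)] for v in range(160,280)])
for nm,x0,x1 in(("bal",200,310),("rack",345,450)):
    m=((h>.05)&(h<.09))[:,x0-200:x1-200]; 
    k,l,st,_=cv2.connectedComponentsWithStats(m.astype(np.uint8));i=1+st[1:,4].argmax()
    ys,xs=np.where(l==i);r=cv2.minAreaRect(np.c_[xs+x0,ys+160].astype(np.float32));
    z=np.median(h[:,x0-200:x1-200][l==i]);bx=cv2.boxPoints(r)
    w=np.array([at_z("top",*c,z) for c in bx]);print(nm,z,r,w.round(3),w.mean(0).round(4),np.linalg.norm(w-np.roll(w,1,0),axis=1))
E
```

```text
(398, 222) [ 0.475 -0.186  0.071]
(360, 185) [ 0.577 -0.087  0.068]
(259, 205) [0.525 0.184 0.071]
(374, 190) [ 0.563 -0.125  0.069]
(278, 108) [0.771 0.129 0.131]
(165, 242) [0.43  0.427 0.075]
(278, 121) [0.749 0.132 0.097]
(358, 115) [ 0.801 -0.096  0.001]Traceback (most recent call last):
  File "<stdin>", line 9, in <module>
  File "h.py", line 10, in at_d
    o,d=ray(n,u,v);return o+d*D
        ~~~^^^^^^^
  File "h.py", line 5, in ray
    c=arm.get_calibration(n);K=c["intrinsics"];Rm=R.from_rotvec(c["rvec"]).as_matrix()
ValueError: time passes only in moves, steps and waits
```

View pics/rack.png

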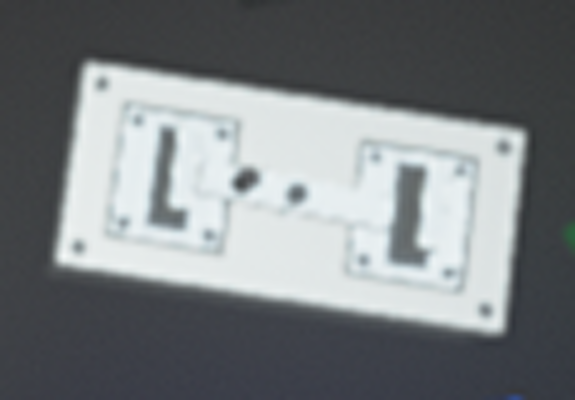

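The enlarged crop gives the rack's corners at (84,62), (526,129), (503,333) and (55,265), the peg at about (245,180) and the pivot at about (296,193). The fins run along the rack's x.

```bash
sed -i 's/^from cell import arm/from cell import arm\nfrom functools import lru_cache\ncal=lru_cache(None)(arm.get_calibration)/; s/c=arm.get_calibration/c=cal/' h.py
python3 - <<'E'
from h import *
t=lambda x,y,z:at_z("top",x/5+339.6,y/5+164.6,z)
C=np.array([t(*c,.07) for c in[(84,62),(526,129),(503,333),(55,265)]])
print(C.round(4),C.mean(0),np.linalg.norm(C-np.roll(C,1,0),axis=1))
y=(C[0]+C[3]-C[1]-C[2])/2;x=(C[0]+C[1]-C[2]-C[3])/2
print("yaw",np.arctan2(-y[0],y[1]),np.arctan2(x[1],x[0]))
print("peg",t(245,180,.104),"pivot",t(296,193,.08))
f=np.load("top0.npz");p,d=f["p"],f["d"];c=cal("top");o,_=ray("top",0,0)
h=np.array([[at_d("top",u,v,d[v,u])[2] for u in range(205,310)] for v in range(165,270)])
for lo,hi in((.062,.08),(.03,.08)):
    ys,xs=np.where((h>lo)&(h<hi));r=cv2.minAreaRect(np.c_[xs+205,ys+165].astype(np.float32))
    z=np.median(h[(h>lo)&(h<hi)]);w=np.array([at_z("top",*c,z) for c in cv2.boxPoints(r)]);print(z,r,w.mean(0).round(4),np.linalg.norm(w-np.roll(w,1,0),axis=1),w.round(3))
s=arm.observe();print(s["clock"],R.from_rotvec(s["ee_rot"]).as_matrix().round(3))
E
```

```text
[[ 0.5988 -0.078   0.07  ]
 [ 0.5595 -0.3169  0.07  ]
 [ 0.4494 -0.2977  0.07  ]
 [ 0.4885 -0.0595  0.07  ]] [ 0.52408551 -0.18801034  0.07      ] [0.11186611 0.24208493 0.11175801 0.24133447]
yaw -0.16283579730502612 -0.16938326481769386
peg [ 0.52840641 -0.1561478   0.104     ] pivot [ 0.52454608 -0.18797337  0.08      ]
0.0690343020176108 ((255.78688049316406, 209.34426879882812), (51.99192810058594, 57.14531707763672), 76.75948333740234) [0.5143 0.1931 0.069 ] [0.13989253 0.1528148  0.14092297 0.1498561 ] [[0.565 0.284 0.069]
 [0.6   0.135 0.069]
 [0.462 0.103 0.069]
 [0.43  0.249 0.069]]
0.06760036851774043 ((258.50128173828125, 217.75552368164062), (73.45832824707031, 64.0127182006836), 76.90811157226562) [0.4925 0.1859 0.0676] [0.19658134 0.17159817 0.19818157 0.16693474] [[0.569 0.293 0.068]
 [0.608 0.125 0.068]
 [0.414 0.081 0.068]
 [0.379 0.244 0.068]]
0.1 [[-0.968  0.249 -0.   ]
 [ 0.249  0.968 -0.001]
 [-0.    -0.001 -1.   ]]
```

Rack: centre (0.524, -0.188), yaw -0.166, and its measured sides of 0.11 x 0.24 match. Pan centre: (0.514, 0.193), yaw about 0.23. The keeper joint reads about 0.04. I'll move above the rack for a closer look.

>>> {"method": "carry_out", "body": {
  "plan": [
    [20,-35,0,0.08,0],
    [20,-35,0,0.08,0],
    [20,-35,0,0.08,0],
    [20,-35,0,0.08,0],
    [20,-35,0,0.08,0],
    [20,-35,0,0.08,0],
    [20,-35,0,0.08,0],
    [20,-35,0,0.08,0],
    [34,-78.5,0,0.08,0],
    [34,-78.5,0,0.08,0],
    [34,-78.5,0,0.08,0],
    [34,-78.5,0,0.08,0],
    [34,-78.5,0,0.08,0],
    [34,-78.5,0,0.08,0],
    [34,-78.5,0,0.08,0],
    [34,-78.5,0,0.08,0],
    [34,-78.5,0,0.08,0],
    [34,-78.5,0,0.08,0],
    [34,-78.5,0,0.08,0],
    [34,-78.5,0,0.08,0]
  ]
}}

```text
clock: 2.1
position: [0.4953, -0.1789, 0.2911]
ee_rot: [-0.269, -3.129, 0.001]
force: [-0.6, 0.1, 0.4]
width: 0.006
```

```bash
python3 - <<'E'
from h import *
s=arm.observe();p,d=arm.get_image("wrist");np.savez("w1.npz",p=p,d=d,pos=s["position"],rot=s["ee_rot"])
cv2.imwrite("pics/w1.png",p[:,:,::-1]);print(s["clock"],s["position"],s["force"],s["dq"].round(3),R.from_rotvec(s["ee_rot"]).as_matrix().round(3))
E
```

```text
2.1 [ 0.495325   -0.17893908  0.29105253] [-0.61176121  0.091386    0.43829691] [-0.022 -0.012 -0.011  0.008 -0.     0.001  0.001] [[-0.985  0.171 -0.001]
 [ 0.171  0.985 -0.001]
 [ 0.001 -0.001 -1.   ]]
```

View pics/w1.png

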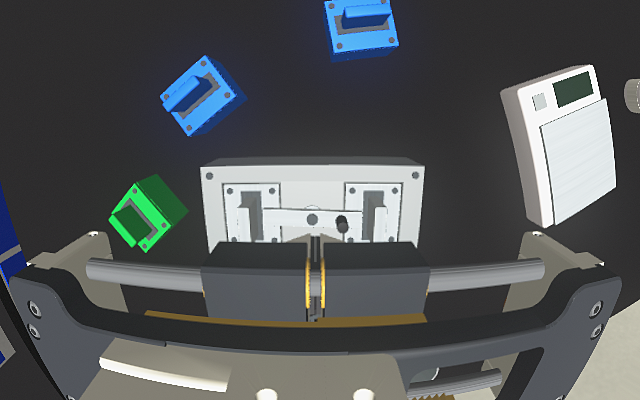

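The wrist view (up is towards the robot, right is +y) shows the rack's near top corners at (202,167) and (424,167), the peg top at (342,219) and the pivot at (312,219). I'll project these points as a check on the first measurement.

```bash
python3 - <<'E'
from h import *
f=np.load("w1.npz");s=dict(position=f["pos"],ee_rot=f["rot"])
a=wrist_z(s,202,167,.07);b=wrist_z(s,424,167,.07)
u=(b-a)/np.linalg.norm(b-a);print(a,b,np.linalg.norm(b-a),"yaw",np.arctan2(-u[0],u[1]));x=np.array([u[1],-u[0],0])
print("c",(a+b)/2+.055*x,"peg",wrist_z(s,342,219,.104),"piv",wrist_z(s,312,219,.082))
for n,q in(("fin-",(252,192)),("fin+",(381,192))):print(n,wrist_z(s,*q,.112))
p=cv2.resize(f["p"][155:245,195:430],None,fx=3.4,fy=3.4,interpolation=cv2.INTER_CUBIC);cv2.imwrite("pics/w1c.png",p[:,:,::-1])
E
```

```text
[ 0.45106599 -0.29497813  0.07      ] [ 0.49164494 -0.06023517  0.07      ] 0.23822449002061347 yaw -0.17117379740865318
c [ 0.52555167 -0.1869753   0.07      ] peg [ 0.52185477 -0.15748629  0.104     ] piv [ 0.52433895 -0.18741783  0.082     ]
fin- [ 0.47924371 -0.23527251  0.112     ]
fin+ [ 0.49937918 -0.11822807  0.112     ]
```

View pics/w1c.png

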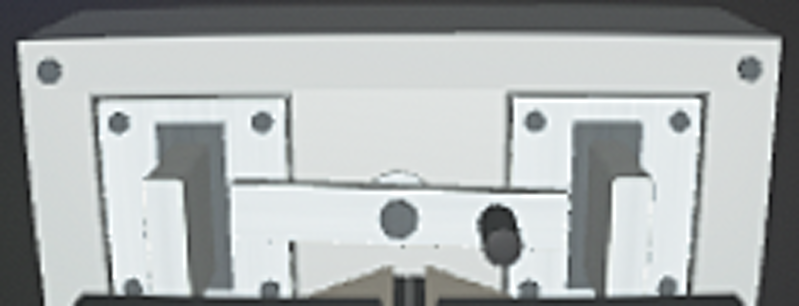

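The estimates agree: the peg sits near local (0, 31) mm, and I'll use centre (0.525, -0.1875) and yaw -0.168. Next I push the peg from its +x side towards -x with the fingers closed.

>>> {"method": "carry_out", "body": {
  "plan": [
    [4,0.9,-4,0,0],
    [6.8,0.9,-8,0,0],
    [6.8,0.9,-12,0,0],
    [6.8,0.9,-13.7,0,0],
    [6.8,0.9,-13.7,0,0],
    [5.9,0.9,-13.7,0,0],
    [5.1,0.9,-13.7,0,0],
    [4.2,0.9,-13.7,0,0],
    [3.3,0.9,-13.7,0,0],
    [2.8,0.6,-13.7,0,0],
    [2.3,0.4,-13.7,0,0],
    [1.9,0.3,-13.7,0,0],
    [1.5,0.1,-13.7,0,0],
    [1.5,0.1,-13.7,0,0],
    [1.5,0.1,-13.7,0,0]
  ]
}}

```text
clock: 3.65
position: [0.5133, -0.1803, 0.1554]
ee_rot: [0.268, 3.123, -0.007]
force: [11.3, -7.3, -3.2]
width: 0.004
```

```bash
python3 - <<'E'
from h import *
s=arm.observe();p,d=arm.get_image("top");print(s["clock"],s["position"],s["force"])
p2,_=arm.get_image("scene")
a=cv2.resize(p[165:245,340:455],None,fx=4,fy=4,interpolation=cv2.INTER_CUBIC)
b=cv2.resize(p2[190:310,180:335],None,fx=3,fy=3,interpolation=cv2.INTER_CUBIC)
im=np.zeros((600+80,465,3),np.uint8)[:600];im=np.zeros((360,930,3),np.uint8)
im=np.zeros((590,470,3),np.uint8);b=b[:270];im[:320,:460]=a;im[320:,:465]=b
cv2.imwrite("pics/k.png",im[:,:,::-1])
E
```

```text
3.65 [ 0.5132619  -0.18027236  0.15538177] [11.34133609 -7.26928027 -3.2084327 ]
```

View pics/k.png

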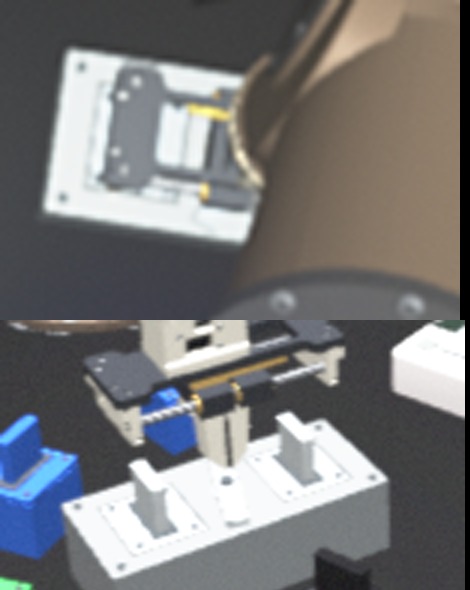

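The keeper now lies across the rack (lower crop: bar at about (230,497), peg under the fingers). I'll back off and check it from above.

>>> {"method": "carry_out", "body": {
  "plan": [
    [0.8,0,0,0,0],
    [1.2,0,2,0,0],
    [1.2,0,6,0,4],
    [2,5.7,10,0,4],
    [2,5.7,10,0,4],
    [2,5.7,10,0,4]
  ]
}}

```text
clock: 4.35
position: [0.5339, -0.1206, 0.2565]
ee_rot: [0.262, 3.123, -0.005]
force: [0.8, 0.5, -0.3]
width: 0.303
```

```bash
python3 - <<'E'
from h import *
s=arm.observe();p,d=arm.get_image("wrist");np.savez("w2.npz",p=p,d=d,pos=s["position"],rot=s["ee_rot"])
cv2.imwrite("pics/w2.png",cv2.resize(p[130:290,120:500],None,fx=2.1,fy=2.1)[:,:,::-1]);print(s["clock"],s["position"],s["force"],s["width"])
E
```

```text
4.35 [ 0.53385389 -0.12064214  0.2565068 ] [ 0.78761571  0.46248714 -0.25888112] 0.30307303361951693
```

View pics/w2.png

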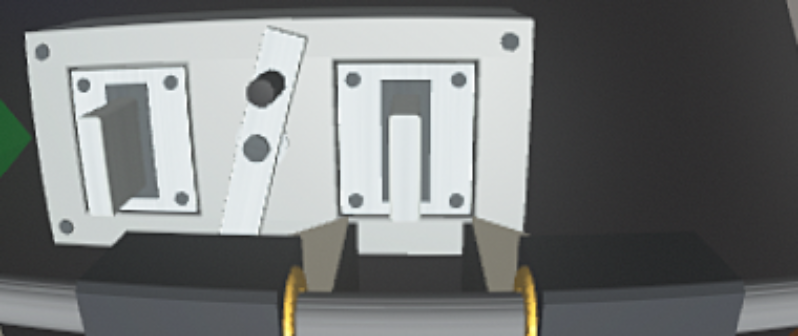

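The bar is clear of both canisters (pivot (257,148), end middle (287,33)). Next I'll work out its angle and fin B's position from its top edges (405,116) and (404,221).

```bash
python3 - <<'E'
from h import *
f=np.load("w2.npz");s=dict(position=f["pos"],ee_rot=f["rot"])
w=lambda x,y,z:wrist_z(s,x/2.1+120,y/2.1+130,z)
a,b=w(257,148,.08),w(287,33,.08);v=(b-a)[:2];ang=np.arctan2(v[1],v[0])-np.pi/2+.168;print(a,b,np.hypot(*v),"joint",ang)
n,m=w(405,116,.112),w(404,221,.112);print("finB",n,m,(n+m)/2,np.linalg.norm(n-m))
n,m=w(92,116,.112),w(101,215,.112);print("finA",n,m,(n+m)/2,np.linalg.norm(n-m))
c=[w(*q,.07) for q in[(336,62),(475,62),(475,215),(340,215)]];print(np.mean(c,0))
E
```

```text
[ 0.52528133 -0.18779483  0.08      ] [ 0.47836322 -0.16399603  0.08      ] 0.05260885465071999 joint 1.2693724807894202
finB [ 0.51472589 -0.1196002   0.112     ] [ 0.55650979 -0.12712847  0.112     ] [ 0.53561784 -0.12336433  0.112     ] 0.04245667610498109
finA [ 0.49241965 -0.24559442  0.112     ] [ 0.53484783 -0.25507506  0.112     ] [ 0.51363374 -0.25033474  0.112     ] 0.043474502398900584
[ 0.53574612 -0.12296427  0.07      ]
```

The keeper reads 1.27 rad and fin B is at (0.5356, -0.1233), matching the expected pocket position. I'll grip fin B.

>>> {"method": "carry_out", "body": {
  "plan": [
    [0.2,-0.3,-3,0,4],
    [0.2,-0.3,-6,0,4],
    [0.2,-0.3,-9,0,4],
    [0.2,-0.3,-11.2,0,4],
    [0.2,-0.3,-11.2,0,4],
    [0.2,-0.3,-11.2,0,4],
    [0.2,-0.3,-11.2,0,0.6],
    [0.2,-0.3,-11.2,0,0.6],
    [0.2,-0.3,-11.2,0,0.6],
    [0.2,-0.3,-11.2,0,0.6],
    [0.2,-0.3,-11.2,0,0.6],
    [0.2,-0.3,-11.2,0,0.6]
  ],
  "squeeze": 45
}}

```text
clock: 5.6
position: [0.5351, -0.1247, 0.1436]
ee_rot: [0.264, 3.125, -0.006]
force: [-1.1, 3.7, 1.5]
width: 0.129
```

>>> {"method": "carry_out", "body": {
  "plan": [
    [0,0.1,0,0,0.6],
    [0,0.1,0.5,0,0.6],
    [0,0.1,1,0,0.6],
    [0,0.1,1.5,0,0.6],
    [0,0.1,2,0,0.6],
    [0,0.1,2.5,0,0.6],
    [0,0.1,2.5,0,0.6],
    [0,0.1,2.5,0,0.6],
    [0,0.1,2.5,0,0.6]
  ]
}}

```text
clock: 6.5
position: [0.535, -0.1236, 0.1684]
ee_rot: [0.264, 3.125, -0.005]
force: [0.2, -0.0, -2.1]
width: 0.128
```

```bash
python3 - <<'E'
from h import *
s=arm.observe();print(s["clock"],s["position"],s["force"],s["ft_torque"],s["width"],s["joint_efforts"].round(2))
E
```

```text
6.5 [ 0.53498919 -0.12360609  0.16841884] [ 0.15798897 -0.04214009 -2.05237088] [-0.01492272 -0.00888466  0.02815915] 0.12805197256399445 [-1.00e-02 -5.93e+01  7.84e+00 -2.47e+01  6.00e-02  2.00e-02 -0.00e+00]
```

B reads only about 2 N, so it looks like the empty one. I'll lower it home and weigh A to confirm.

>>> {"method": "carry_out", "body": {
  "plan": [
    [0,0,0,0,0.6],
    [0,0,-0.5,0,0.6],
    [0,0,-1,0,0.6],
    [0,0,-1.5,0,0.6],
    [0,0,-2,0,0.6],
    [0,0,-2.4,0,0.6],
    [0,0,-2.5,0,0.6],
    [0,0,-2.55,0,0.6],
    [0,0,-2.55,0,0.6]
  ]
}}

```text
clock: 7.4
position: [0.5348, -0.1236, 0.1435]
ee_rot: [0.264, 3.125, -0.004]
force: [-4.6, 1.4, 9.3]
width: 0.128
```

>>> {"method": "carry_out", "body": {
  "plan": [
    [0,0,0,0,4],
    [0,0,0,0,4],
    [0,0,0,0,4],
    [0,0,2,0,4],
    [0,0,6,0,4],
    [-0.6,-4,9,0,4],
    [-1.4,-8,9,0,4],
    [-2.1,-12.7,7,0,4],
    [-2.1,-12.7,4,0,4],
    [-2.1,-12.7,1.5,0,4],
    [-2.1,-12.7,0,0,4],
    [-2.1,-12.7,0,0,4],
    [-2.1,-12.7,0,0,4],
    [-2.1,-12.7,0,0,0.6],
    [-2.1,-12.7,0,0,0.6],
    [-2.1,-12.7,0,0,0.6],
    [-2.1,-12.7,0,0,0.6],
    [-2.1,-12.7,0,0,0.6],
    [-2.1,-12.7,0,0,0.6]
  ]
}}

```text
clock: 9.3
position: [0.514, -0.2509, 0.1438]
ee_rot: [0.264, 3.124, -0.005]
force: [-0.5, -0.6, 2.7]
width: 0.132
```

>>> {"method": "carry_out", "body": {
  "plan": [
    [0,0,0.5,0,0.6],
    [0,0,1,0,0.6],
    [0,0,1.5,0,0.6],
    [0,0,2,0,0.6],
    [0,0,2.5,0,0.6],
    [0,0,2.5,0,0.6],
    [0,0,2.5,0,0.6],
    [0,0,2.5,0,0.6]
  ]
}}

```text
clock: 10.1
position: [0.5138, -0.2508, 0.1686]
ee_rot: [0.264, 3.125, -0.005]
force: [-0.1, -0.2, -7.1]
width: 0.128
```

```bash
python3 - <<'E'
from h import *
s=arm.observe();print(s["clock"],s["position"],s["force"],s["ft_torque"],s["width"],s["joint_efforts"].round(2))
p,d=arm.get_image("wrist");np.savez("w3.npz",p=p,d=d,pos=s["position"],rot=s["ee_rot"]);cv2.imwrite("pics/w3.png",p[100:340,60:580,::-1])
E
```

```text
10.1 [ 0.51383716 -0.25076608  0.16863222] [-0.06340579 -0.2205737  -7.14541103] [0.02847865 0.05316125 0.01885841] 0.12822536461005243 [-1.000e-02 -6.450e+01  9.190e+00 -2.658e+01  7.000e-02 -1.000e-02
 -0.000e+00]
```

View pics/w3.png

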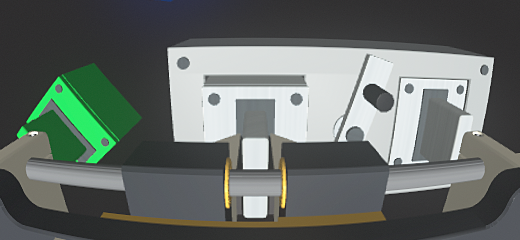

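A weighs about 7.1 N, so it is the full one, and B sits flush in its pocket (crop right, about (430,110)). I'll lift A clear and carry it over the pan.

>>> {"method": "carry_out", "body": {
  "plan": [
    [0,0,2.5,0,0.6],
    [0,0,5.5,0,0.6],
    [0,0,8.5,0,0.6],
    [0,0,11,0,0.6],
    [0,2,12,0,0.6],
    [0,5,12,0,0.6],
    [0,9,12,0,0.6],
    [0,13,12,0,0.6],
    [0,17,12,0,0.6],
    [0,21,12,0,0.6],
    [0,25,12,0,0.6],
    [0,29,12,0,0.6],
    [0,33,12,0,0.6],
    [0,37,12,0,0.6],
    [0,40.5,11,0,0.6],
    [0,43,9,0,0.6],
    [0,44.4,7,0,0.6],
    [0,44.4,5.5,0,0.6],
    [0,44.4,5,0,0.6],
    [0,44.4,5,0,0.6]
  ]
}}

```text
clock: 12.15
position: [0.5135, 0.1925, 0.218]
ee_rot: [0.265, 3.126, -0.007]
force: [-0.5, -0.6, -6.7]
width: 0.126
```

```bash
python3 - <<'E'
from h import *
s=arm.observe();print(s["clock"],s["position"],s["force"],s["width"],s["ee_rot"])
p,_=arm.get_image("scene");cv2.imwrite("pics/s4.png",cv2.resize(p[110:290,270:450],None,fx=3,fy=3,interpolation=cv2.INTER_CUBIC)[:,:,::-1])
E
```

```text
12.15 [0.51349001 0.19251122 0.21795742] [-0.507304   -0.56767098 -6.68345166] 0.12638106128282872 [ 0.2654684   3.1260589  -0.00681906]
```

View pics/s4.png

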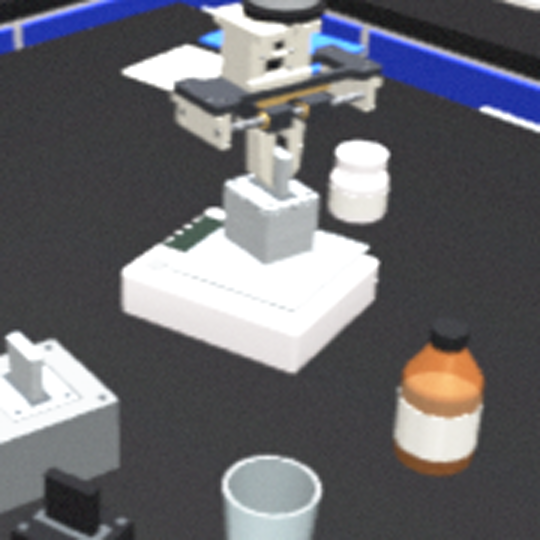

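The canister hangs upright over the pan, about 14 mm up. I'll lower it slowly.

>>> {"method": "carry_out", "body": {
  "plan": [
    [0,0,-0.4,0,0.6],
    [0,0,-0.8,0,0.6],
    [0,0,-1.0,0,0.6],
    [0,0,-1.15,0,0.6],
    [0,0,-1.25,0,0.6],
    [0,0,-1.3,0,0.6],
    [0,0,-1.35,0,0.6],
    [0,0,-1.35,0,0.6],
    [0,0,-1.35,0,0.6]
  ]
}}

```text
clock: 13.1
position: [0.514, 0.1926, 0.2053]
ee_rot: [0.266, 3.125, -0.005]
force: [-0.1, -0.1, -7.2]
width: 0.131
```

>>> {"method": "carry_out", "body": {
  "plan": [
    [0,0,-0.1,0,0.6],
    [0,0,-0.15,0,0.6],
    [0,0,-0.2,0,0.6],
    [0,0,-0.2,0,0.6]
  ]
}}

```text
clock: 13.5
position: [0.5141, 0.1925, 0.2038]
ee_rot: [0.266, 3.125, -0.005]
force: [-3.4, -2.3, 3.7]
width: 0.129
```

It's down: the force flipped to +3.7 N at the predicted height. I'll release and retreat upwards.

>>> {"method": "carry_out", "body": {
  "plan": [
    [0,0,0,0,1.8],
    [0,0,0,0,4],
    [0,0,0,0,4],
    [0,0,0,0,4],
    [0,0,2,0,4],
    [0,0,5,0,4],
    [0,0,9,0,4],
    [-3,0,12,0,4],
    [-7,0,12,0,4],
    [-10,0,12,0,4],
    [-10,0,12,0,4],
    [-10,0,12,0,4]
  ]
}}

```text
clock: 14.7
position: [0.414, 0.1927, 0.3243]
ee_rot: [0.264, 3.124, -0.003]
force: [0.3, -0.1, -0.1]
width: 0.435
```

```bash
python3 - <<'E'
from h import *
s=arm.observe();print(s["clock"],s["position"],s["force"],s["width"])
p,d=arm.get_image("scene");t,dt=arm.get_image("top");np.savez("t5.npz",p=t,d=dt)
a=p[100:300,150:450];b=cv2.resize(t[90:270,210:460],(600,432),interpolation=cv2.INTER_CUBIC)
im=np.zeros((600,600,3),np.uint8);im=np.vstack([cv2.resize(p[100:300,150:450],(600,400)),cv2.resize(t[160:245,210:460],(600,200),interpolation=cv2.INTER_CUBIC)])
cv2.imwrite("pics/f5.png",im[:,:,::-1])
# canister positions by height
P=lambda c,lo,hi:np.array([q for v in range(160,245) for u in range(*c) for q in[at_d("top",u,v,dt[v,u])] if lo<q[2]<hi])
q=P((220,300),.115,.14);print("A top",len(q),q.mean(0) if len(q) else 0, (q.max(0)-q.min(0)) if len(q) else 0)
q=P((220,300),.16,.19);print("A fin",len(q),q.mean(0) if len(q) else 0)
q=P((345,400),.1,.12);print("B fin",len(q),q.mean(0) if len(q) else 0,q[:,2].max())
E
```

```text
14.7 [0.41402381 0.19273282 0.32425759] [ 0.26767239 -0.05432418 -0.13775373] 0.4347546528506642
A top 556 [0.51313981 0.18796861 0.12899517] [0.07672556 0.07009742 0.02374029]
A fin 104 [0.51425689 0.18949882 0.16999137]
B fin 102 [ 0.52901316 -0.13257561  0.10943217] 0.11434971772242764
```

View pics/f5.png

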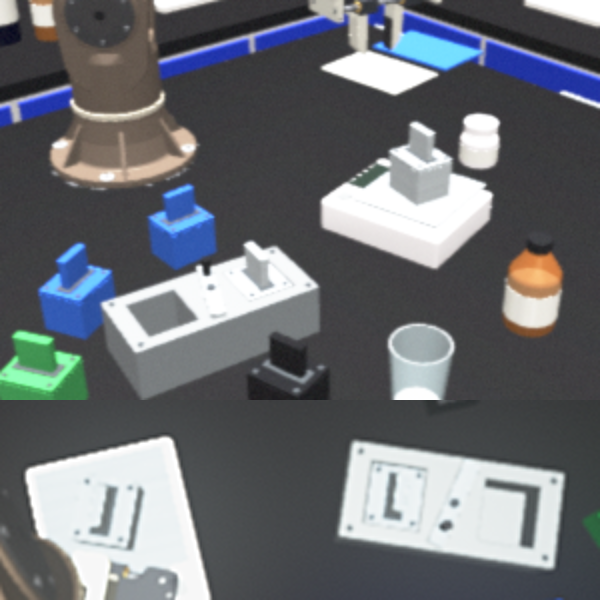

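A stands upright near the pan centre (within about 5 mm), B is flush in its pocket and the gripper is clear. I'll hand in.

```bash
python3 -c "
from cell import arm
print(arm.sign_off())"
```

```text
the job is handed in; nothing more can be done
None
```

The full canister (canister A, in the -y pocket) now stands on the balance pan, and the empty one is back in its own pocket. The job was handed in at about 15 s of the 67 s allowed; the sign-off gives no verdict.

- **Keeper:** I pushed the bar by its peg to about 1.27 rad, measured from the wrist camera, which is past the 1.1 needed.
- **Weighing:** Lifted about 25 mm each, canister B pulled about 2.1 N and canister A about 7.1 N. B's reading is a little under the stated 2.6–3.3 N for the empty one, but the gap between the two is clear.
- **Empty canister (B):** I lowered it again until it pressed on the pocket floor at its starting height. In the last pictures it sits flush.
- **Full canister (A):** I lifted it straight out, carried it over and set it down slowly, releasing only after the force showed contact. The last depth check puts it upright about 4–5 mm from the pan centre, with its top at 0.129 m (about 0.130 expected).
- **Everything else:** The bottle, beaker and jar look unmoved by eye; I did not measure them again. The gripper was open and clear, with near-zero force.

One check disagreed: the last top-camera depth estimate put B's fin about 11 mm from its earlier position. I think that estimate is skewed by a rough height-band selection, because the pictures show B home in its pocket and the pocket's 1.5 mm of play rules out such a shift. I did not re-measure it.

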